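Show where the stray binder belongs

ROBOT

A 7-joint arm with a two-finger parallel gripper is mounted at the origin on the work surface. World frame = base frame: x ahead of the robot, y to its left, z up, the work surface at z = 0. Lengths are in mm, angles in rad, forces in N, time in s.
With the tool pointing down it reaches from about 425 to 875 mm from the base axis. Payload 8.4 kg.
Tool frame: the origin (TCP) lies between the finger pads, 19 mm behind the fingertips; this is the grasp point; x points along the fingers, y is the direction in which the jaws open and shut, and the axes are right-handed (so a half turn about x gives the same grasp; the last joint's range is limited). The gripper opens to 87 mm and grips with 3 to 60 N. Pads are 19 mm wide; open, the fingers measure 117 mm over their backs; the gripper's body (75 mm by 190 mm) begins 51 mm behind the grasp point.
Start: joints at [-1.41, 0.333, 0.04, 1.465, -0.013, 1.343, -0.059], TCP at [166.98, 628.158, 241.246] pointing down, gripper open.
Joint ranges: [-2.58, 2.58], [-0.38, 2.09], [-1.3, 1.39], [0.25, 2.4], [-1.5, 4.64], [0.08, 2.09], [-2.65, 2.65]. Speed limits (rad/s): [2.22, 2.22, 2.79, 2.79, 3.14, 3.14, 3.14].

INTERFACE

Orientations are given as a unit quaternion [x, y, z, w].
In Python, from station import status, viewer, bot gives the robot as it stands. The module is installed in compiled form; this text tells all that it offers.
- The arm moves only by the tool servo_tool, never from a script. Its argument "moves" is a list of rows, each a list of 6 numbers: the shift along the tool's x, y, z in m, then the turn, a rotation vector about the tool's x, y, z in rad. In form: [[tx, ty, tz, ax, ay, az], ...]. A call has exactly 10 rows; each row shifts and turns the commanded pose from where the row before left it, along the tool's axes as they then stand; what a row does not reach is not made up. A row lasts 1/10 s, in which the tool goes at most 50 mm and 8.59 degrees, less where a joint would pass 70% of its speed; a pose out of reach is approached as far as the arm can. A call is refused whole if a number of a shift passes 0.05 or a number of a turn 0.15, either way. A call with a gripper value outside its range is refused whole. "hand" is the opening, from 0 (shut) to 1 (fully open), set as the call begins (left out, the last holds). The fingers move at their own pace and stop on an object; the grip force is fixed at half the most. Time passes only in rows, so rows that do not move let the fingers close, or fill a call up. It gives the time, the measured TCP pose, the force and the opening at its end, in the units of the state.
- status.state(): the state, without advancing time (a new reading comes with each control period).
- viewer.get_image(name): name is "side" or "top" or "wrist"; returns the picture (400x640x3 uint8, red, green, blue); there is no depth.
- viewer.calibration(name): a dict with "vfov" (degrees; the focal length in pixels is half the picture's height over the tangent of half this angle, whatever the lens; pixels are square), "cx", "cy" (the principal point, pixels), "extrinsics" (4x4, takes a point from world to camera coordinates). Camera axes: x right, y up, looking along -z (the intrinsics and any distortion apply to the point x, -y, -z); pixel columns grow to the right and rows downward; lengths in mm; the calibration is good to about 2 mm. The wrist camera is an equidistant fisheye: a pixel r from the principal point sees the ray r / f radians off the axis. A picture is of the moment at which its call begins: read the wrist's pose just before it. calibration takes no time and is no camera call; for the wrist camera it gives the pose at the moment of the call.
- bot.sign_off(): hands the job in, once; it reports no verdict.
The state is a dict: "time_s": time; "joint_positions": joint angles; "joint_velocities": joint speeds; "tau": joint torques, N m; "eef_pos": TCP position; "tool_rot": TCP orientation; "wrist_force": force on the tool from outside, world axes, zero at the start; "wrist_torque": the same for the moment, N m; "gripper_width": opening from 0.0 (shut) to 1.0 (fully open).
Only numpy, scipy, OpenCV 4.12 (cv2) and the standard library are available. Lean on these libraries where they do the work, as an engineer would, in place of code of your own. Each camera call takes 0.05 s, during which the arm holds its last target. There are 200 camera calls.

TASK

Ring the desk bell with a light press of the fingertips, then point out the stray binder: of the two black binders lying flat on the table, the thick one like those in the rack, not the slim one. With the hand pointing straight down, hold the fingertips two to five centimetres above the middle of its cover for two seconds without touching it; then show where it belongs by pointing down in the same way at the rack's empty slot (only a low wooden block lies in it), fingertips two to five centimetres above the tops of the row, over the middle of the slot, and finish still pointing there. Touch nothing but the bell, and do not point at the slim binder on the way.

Things in the scene. Friction and masses are not known exactly. Their poses are not given: they have to be found in the camera images.
- bell: Steel desk bell, fixed to the table: black base disc 84 mm across, steel dome, and a round steel plunger 22 mm across standing up in the middle. Origin: centre of its underside, on the table.
- bell_top (a point): Centre of the top of the bell's plunger, 65 mm above the table when up; moves down with it.
- bell_plunger (a joint): Travel of the bell's plunger in m: 0 is up, 0.006 is fully down, where it rings (0.004 is enough). A spring returns it; starts to move at about 1.5 N, fully down at about 4.5 N, after that it is a rigid stop.
- thick_binder: The stray binder: black ring binder lying flat and loose on the table, 130 mm (x) by 165 mm (y), 42 mm thick, its spine with a paper label on the -x side, white pages showing on the other three edges. Origin: centre of its underside, z up; the middle of its cover is 42 mm above the origin.
- slim_binder: Slim black ring binder lying flat and loose on the table, 130 mm (x) by 165 mm (y), only 16 mm thick. Not the one wanted. Origin: centre of its underside, z up.
- rack: Grey steel book rack, fixed to the table: base plate 150 mm (x) by 253 mm (y), 8 mm thick, with six upright dividers 90 mm tall that make five slots side by side along y at 50 mm pitch. Four hold binders, one is empty but for a low wooden block. Origin: centre of the underside of the base plate; slot centres at y = -100, -50, 0, 50, 100 mm.
- place_block: Low plain wooden block, 110 mm (x) by 40 mm (y), 25 mm high, lying loose on the floor of the rack's empty slot, in its middle. Origin: centre of its underside, 8 mm above the table, z up, y across the slot. The tops of the binders in the row are 165 mm above this origin.
- row_binder0: One of four alike black ring binders standing loose in the rack, 130 mm deep (x), 42 mm thick (y), 165 mm tall, label on the spine (-x). Origin: centre of its underside, on the rack's base plate, 8 mm above the table.
- row_binder1: One of four alike black ring binders standing loose in the rack, 130 mm deep (x), 42 mm thick (y), 165 mm tall, label on the spine (-x). Origin: centre of its underside, on the rack's base plate, 8 mm above the table.
- row_binder2: One of four alike black ring binders standing loose in the rack, 130 mm deep (x), 42 mm thick (y), 165 mm tall, label on the spine (-x). Origin: centre of its underside, on the rack's base plate, 8 mm above the table.
- row_binder3: One of four alike black ring binders standing loose in the rack, 130 mm deep (x), 42 mm thick (y), 165 mm tall, label on the spine (-x). Origin: centre of its underside, on the rack's base plate, 8 mm above the table.
- tape_roll: Bystander: cardboard-coloured roll of parcel tape lying flat, 96 mm across, 48 mm high. Origin: centre of its underside.
- punch: Bystander: steel two-hole paper punch, 60 mm (x) by 110 mm (y), 60 mm high. Origin: centre of its underside.

How it is judged:
By the outcome, as a careful person would: the job done as asked, in the order asked, and still so for the second after the job is handed in, with the robot touching nothing.
It also fails if it takes over 58 s, if anything falls off the work surface, if the arm or the gripper's body presses on something with over 40 N, if the wrist force passes 120 N, or if a joint passes its speed limit or range.

## Working session

There is one attempt and no reset: what is moved stays moved. The work goes in short steps, Python scripts to look and compute and a tool call to move; the robot and the scene stay as the last step left them, time stands still between calls to the robot, and variables do not carry over. Pictures are saved under pics/ and viewed, about 8 in all and at most 12, crops included, and the job is handed in when it is done.

Besides the shell and the picture viewer there is one more tool, called after ">>>" in YAML: its name, and indented under it one key for each argument. servo_tool: Moves the arm, as the interface text tells. Its arguments: {"type":"object","properties":{"moves":{"type":"array","items":{"type":"array","items":{"type":"number"}}},"hand":{"type":"number"}},"required":["moves"]}

```bash
mkdir -p pics; cat > h.py <<'E'
import numpy as np, cv2
from station import status, viewer, bot
def grab(n,f):
    c=viewer.calibration(n); im=viewer.get_image(n); cv2.imwrite(f,im[:,:,::-1]); return im,c
def ray(c,u,v,fish=False):
    f=200/np.tan(np.radians(c['vfov']/2)); d=np.array([(u-c['cx'])/f,(v-c['cy'])/f])
    if fish:
        r=np.hypot(*d); k=np.sin(r)/r if r>1e-9 else 1; p=np.array([d[0]*k,-d[1]*k,-np.cos(r)])
    else: p=np.array([d[0],-d[1],-1])
    E=np.array(c['extrinsics']); R=E[:3,:3]; return -R.T@E[:3,3], R.T@p
def onz(c,u,v,z,fish=False):
    o,d=ray(c,u,v,fish); return (o+d*(z-o[2])/d[2]).round(1)
E
python3 - <<'E'
from h import *
for n in('top','side'):
    im,c=grab(n,f'pics/{n}0.png'); print(n,{k:(np.round(v,3).tolist()) for k,v in c.items()}, ray(c,320,200)[0])
s=status.state(); print(s)
E
```

```text
top {'vfov': 48.11, 'cx': 311.073, 'cy': 200.207, 'extrinsics': [[-0.023, -1.0, 0.003, -12.397], [0.988, -0.022, 0.151, -538.279], [-0.15, 0.007, 0.989, -985.618], [0.0, 0.0, 0.0, 1.0]]} [ 383.46744392  -17.88968715 1055.44921423]
side {'vfov': 49.442, 'cx': 327.725, 'cy': 196.295, 'extrinsics': [[-0.605, -0.796, -0.005, 307.179], [0.749, -0.571, 0.335, -439.628], [-0.27, 0.199, 0.942, -998.662], [0.0, 0.0, 0.0, 1.0]]} [ 245.95074514  192.40468859 1089.70023547]
{'time_s': 0.1, 'joint_positions': array([-1.41017563,  0.33384406,  0.03989407,  1.4661655 , -0.01338393,
        1.34329216, -0.05846011]), 'joint_velocities': array([-0.00023535, -0.00307709, -0.00041368, -0.00188925,  0.00171179,
        0.00059766, -0.00117035]), 'tau': array([ 5.05056858e-03, -6.57822132e+01,  1.34058539e+00, -4.04708612e+01,
       -5.95295755e-02,  4.08345927e-02,  1.08277115e-04]), 'eef_pos': array([166.93062347, 627.79880502, 240.45449509]), 'tool_rot': array([ 0.09108962,  0.70117277, -0.092109  ,  0.70112435]), 'wrist_force': array([ 0.19563885, -0.35328361, -0.6896765 ]), 'wrist_torque': array([0.03191429, 0.01532383, 0.04176323]), 'gripper_width': 0.9956810881421037}
```

View pics/top0.png

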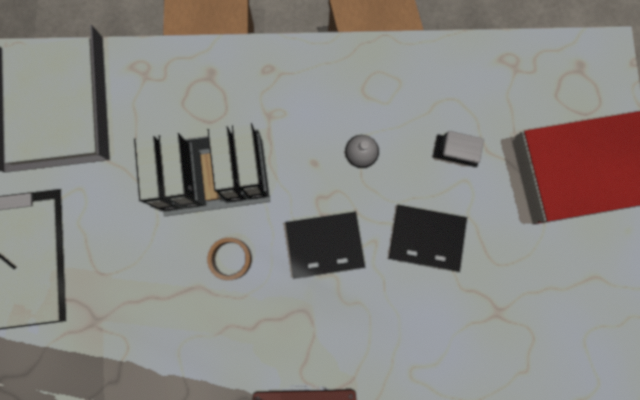

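View pics/side0.png

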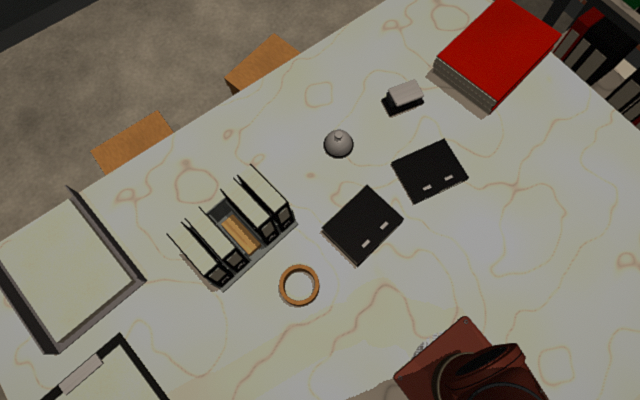

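The top view shows the bell at (362,151), flat binders at (325,245) and (428,238), and the rack's empty slot (wood block) at about (208,175). The side view shows the same things. I'll crop the binders to tell thick from slim.

```bash
python3 - <<'E'
from h import *
t=cv2.imread('pics/top0.png'); s=cv2.imread('pics/side0.png')
a=cv2.resize(t[195:285,275:475],None,fx=4,fy=4,interpolation=2)
b=cv2.resize(s[130:275,310:475],None,fx=4,fy=4,interpolation=2)[:, :]
b=cv2.resize(s[135:270,310:475],(290,237),interpolation=2)
o=np.zeros((600,800,3),np.uint8); o[:360]=a; o[362:599,:290]=b
k=cv2.resize(t[120:215,125:275],(379,237),interpolation=2); o[362:599,300:679]=k
cv2.imwrite('pics/crop1.png',cv2.convertScaleAbs(o,alpha=1.5))
# binder contours, triangulation
C={n:viewer.calibration(n) for n in('top','side')}
def quads(im,x0,y0,x1,y1):
    g=im.max(2); m=np.zeros_like(g); m[y0:y1,x0:x1]=(g[y0:y1,x0:x1]<70)*255
    m=cv2.morphologyEx(m,cv2.MORPH_CLOSE,np.ones((7,7)))
    r=[]
    for c in cv2.findContours(m,0,2)[0]:
        if cv2.contourArea(c)>2500:
            q=cv2.approxPolyDP(c,0.05*cv2.arcLength(c,True),True)[:,0]; r.append(q)
    return sorted(r,key=lambda q:q[:,0].mean())
T=quads(t,275,195,480,285); S=quads(s,310,125,480,275)
def tri(p,q):
    o1,d1=ray(C['top'],*p);o2,d2=ray(C['side'],*q)
    A=np.c_[d1,-d2]; l=np.linalg.lstsq(A,o2-o1,rcond=None)[0]
    a=o1+d1*l[0];b=o2+d2*l[1]; return (a+b)/2,np.linalg.norm(a-b)
for qt,qs in zip(T,S):
    print('top',qt.tolist(),'side',qs.tolist())
    for p in qt:
        P=[(tri(p,q),q) for q in qs]
        (X,e),q=min(P,key=lambda z:z[0][1]+ (0 if -20<z[0][0][2]<80 else 1e3)); print(p,q,X.round(1),e.round(1))
E
```

```text
top [[355, 213], [287, 222], [293, 265], [363, 266]] side [[367, 185], [322, 227], [357, 266], [403, 218]]
[355 213] [367 185] [ 503.4 -121.8   63.6] 0.3
[287 222] [322 227] [489.3  31.4  41.5] 1.0
[293 265] [367 185] [392.4   5.8 489.5] 10.3
[363 266] [403 218] [ 384.1 -136.2   63.4] 4.6
top [[397, 206], [389, 257], [458, 270], [465, 218]] side [[444, 139], [391, 164], [413, 203], [468, 177]]
[397 206] [391 164] [ 523.5 -225.9   15.7] 0.2
[389 257] [413 203] [ 405.2 -203.     7.5] 0.5
[458 270] [468 177] [ 370.3 -354.1   32.7] 4.6
[465 218] [444 139] [ 487.8 -375.    41.8] 2.5
```

View pics/crop1.png

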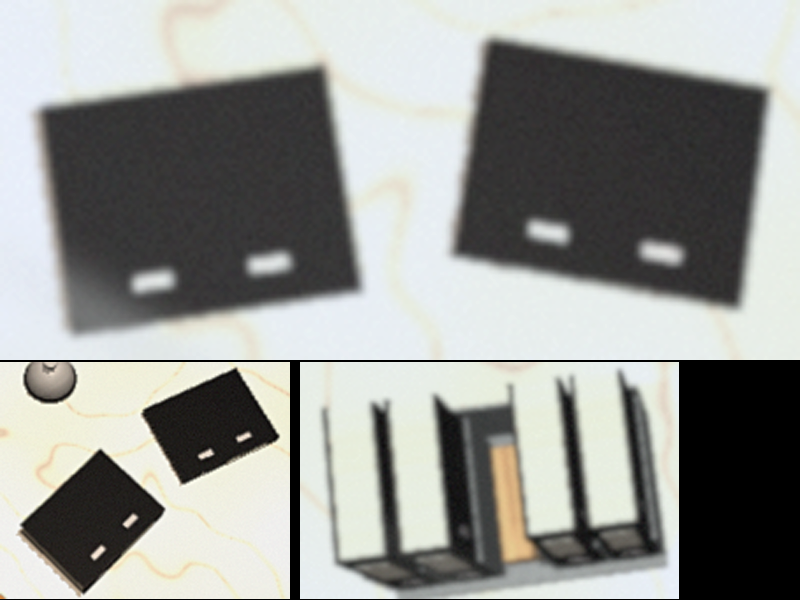

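Crop: the left binder (top 325,245) shows a page edge on its left side and looks thicker; the right one shows almost no edge. Next I'll get the numbers from the label blobs, corner sizes, bell and row tops.

```bash
python3 - <<'E'
from h import *
t=cv2.imread('pics/top0.png'); s=cv2.imread('pics/side0.png')
C={n:viewer.calibration(n) for n in('top','side')}
def tri(p,q):
    o1,d1=ray(C['top'],*p);o2,d2=ray(C['side'],*q)
    l=np.linalg.lstsq(np.c_[d1,-d2],o2-o1,rcond=None)[0]
    a=o1+d1*l[0];b=o2+d2*l[1]; return ((a+b)/2).round(1),np.linalg.norm(a-b).round(1)
def blob(im,u,v,th=80,w=9):
    g=im[v-w//2:v+w//2+1,u-w:u+w+1].min(2).astype(float); g=np.clip(g-th,0,None)
    y,x=np.mgrid[v-w//2:v+w//2+1,u-w:u+w+1]; return (x*g).sum()/g.sum(),(y*g).sum()/g.sum()
for a,b in [((313,265),(365,243)),((342,260),(384,225)),((412,252),(427,187)),((440,258),(449,177))]:
    p,q=blob(t,*a),blob(s,*b); print('label',np.round(p,1),np.round(q,1),*tri(p,q))
L=np.array([(42,108),(325,67),(360,290),(70,332)]);R=np.array([(487,39),(768,89),(740,306),(455,254)])
for n,Q in(('L',L),('R',R)):
    Q=Q/4+[275,195]-.4
    for z in(16,42):
        P=np.array([onz(C['top'],*p,z) for p in Q]); print(n,z,P.mean(0),np.linalg.norm(P-np.roll(P,-1,0),axis=1).round(0))
# bell, bright specular button
print('bell',tri((362.5,146),(338,134)),onz(C['top'],362.5,151,30))
# row: bright tops in both views
for n,im,(x0,y0,x1,y1) in(('top',t,(130,120,275,215)),('side',s,(160,160,300,295))):
    k=cv2.resize(im[y0:y1,x0:x1],None,fx=5,fy=5,interpolation=2)
    cv2.imwrite(f'pics/r_{n}.png',cv2.convertScaleAbs(k,alpha=1.4))
kb=np.hstack([cv2.resize(t[120:180,332:392],(400,400),interpolation=2),cv2.resize(s[115:175,308:368],(400,400),interpolation=2)])
a=cv2.imread('pics/r_top.png'); a=cv2.resize(a,(305,200)); 
o=np.zeros((600,800,3),np.uint8); o[:400]=kb; o[400:,:305]=a
cv2.imwrite('pics/bell.png',cv2.convertScaleAbs(o,alpha=1.3))
E
```

```text
label [312.7 264.9] [365.3 243.2] [390.5 -25.2  56.3] 1.2
label [341.9 260.4] [383.6 225.1] [398.9 -90.   54.5] 1.0
label [411.6 252.5] [426.9 187.2] [ 413.2 -251.    31.4] 1.7
label [439.9 257.8] [448.2 177.4] [ 400.1 -314.9   29.4] 1.1
L 16 [438.2  -53.45  16.  ] [167. 130. 168. 130.]
L 42 [436.85 -52.55  42.  ] [163. 127. 164. 126.]
R 16 [ 448.4 -293.3   16. ] [166. 127. 165. 127.]
R 42 [ 446.775 -286.4     42.   ] [162. 124. 161. 124.]
bell (array([ 647.7, -140.1,   98.4]), np.float64(1.0)) [ 653.9 -148.6   30. ]
```

View pics/r_top.png

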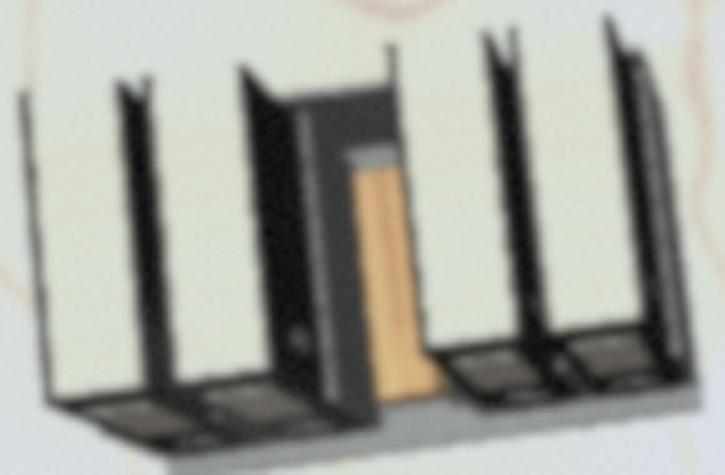

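View pics/bell.png

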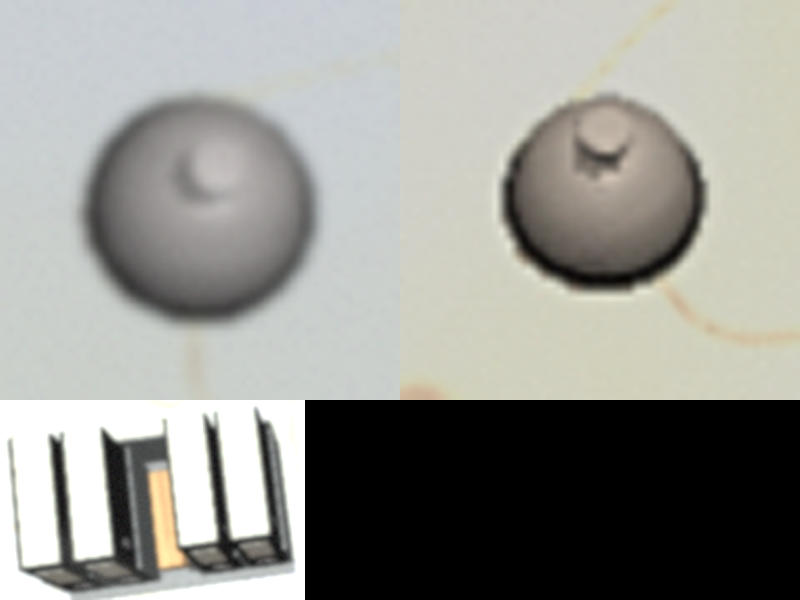

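Thick is confirmed: the labels come out about 25 mm higher on the left binder, with a bias common to both, and the corner sizes match 130x165. The empty slot is the middle one of the five. In the zoomed views the plunger top is at (363.5,144.4) in the top image and (338,134) in the side image.

```bash
python3 - <<'E'
from h import *
C={n:viewer.calibration(n) for n in('top','side')}
print('bell',onz(C['top'],363.5,144.4,65),onz(C['side'],338,134,65))
f=lambda x,y:onz(C['top'],x/5+129.6,y/5+119.6,173)
for n,Q in(('row',[(25,95),(610,17),(660,325),(50,402)]),('slot',[(247,68),(392,45),(427,350),(280,381)])):
    P=np.array([f(*p) for p in Q]); print(n,P.tolist(),P.mean(0),np.linalg.norm(P-np.roll(P,-1,0),axis=1).round(0))
# side view check: label midpoints at right heights
print([onz(C[n],*p,42).tolist() for n,p in(('top',(312.7,264.9)),('side',(365.3,243.2)),('top',(341.9,260.4)),('side',(383.6,225.1)))])
from scipy.spatial.transform import Rotation as R
print(R.from_quat(status.state()['tool_rot']).as_matrix().round(3))
E
```

```text
bell [ 660.1 -147.1   65. ] [ 661.7 -151.1   65. ]
row [[652.5, 331.7, 173.0], [680.2, 94.0, 173.0], [551.6, 74.4, 173.0], [525.9, 317.3, 173.0]] [602.55 204.35 173.  ] [239. 130. 244. 127.]
slot [[661.8, 241.9, 173.0], [670.3, 183.0, 173.0], [543.5, 167.6, 173.0], [532.3, 226.0, 173.0]] [601.975 204.625 173.   ] [ 60. 128.  59. 130.]
[[391.1, -25.0, 42.0], [392.0, -28.4, 42.0], [399.6, -90.7, 42.0], [400.3, -93.8, 42.0]]
[[-0.     0.257  0.966]
 [-0.001  0.966 -0.257]
 [-1.    -0.001  0.   ]]
```

>>> servo_tool:
  moves:
    - [0,-0.026,0.028,0,0,0]
    - [0,-0.026,0.028,0,0,0]
    - [0,-0.026,0.028,0,0,0]
    - [0,-0.026,0.028,0,0,0]
    - [0,-0.026,0.028,0,0,0]
    - [0,-0.026,0.028,0,0,0]
    - [0,-0.026,0.028,0,0,0]
    - [0,-0.026,0.028,0,0,0]
    - [0,-0.026,0.028,0,0,0]
    - [0,-0.026,0.028,0,0,0]
  hand: 0

```text
time_s: 1.1
eef_pos: [371.3, 303.4, 241.1]
tool_rot: [0.092, 0.701, -0.092, 0.701]
wrist_force: [0.0, 1.0, -0.1]
gripper_width: 0.169
```

>>> servo_tool:
  moves:
    - [0,-0.026,0.028,0,0,0]
    - [0,-0.026,0.028,0,0,0]
    - [0,-0.026,0.028,0,0,0]
    - [0,-0.026,0.028,0,0,0]
    - [0,-0.026,0.028,0,0,0]
    - [0,-0.026,0.028,0,0,0]
    - [0,-0.026,0.028,0,0,0]
    - [0,-0.026,0.028,0,0,0]
    - [0,-0.026,0.028,0,0,0]
    - [0,-0.026,0.028,0,0,0]

```text
time_s: 2.1
eef_pos: [575.1, -19.5, 241.1]
tool_rot: [0.091, 0.701, -0.091, 0.701]
wrist_force: [-0.1, -0.4, 1.0]
gripper_width: 0.003
```

>>> servo_tool:
  moves:
    - [0,-0.02,0.023,0,0,0]
    - [0,-0.02,0.023,0,0,0]
    - [0,-0.02,0.023,0,0,0]
    - [0,-0.02,0.023,0,0,0]
    - [0,-0.02,0.023,0,0,0]
    - [0.025,0,0,0,0,0]
    - [0.025,0,0,0,0,0]
    - [0.025,0,0,0,0,0]
    - [0.025,0,0,0,0,0]
    - [0,0,0,0,0,0]

```text
time_s: 3.1
eef_pos: [657.8, -143.6, 137.3]
tool_rot: [0.092, 0.703, -0.092, 0.699]
wrist_force: [0.1, -0.7, -0.2]
gripper_width: 0.001
```

```bash
python3 - <<'E'
from h import *
print(status.state()['eef_pos'])
im,c=grab('wrist','pics/w1.png'); print({k:np.round(v,3).tolist() for k,v in c.items()})
s,c2=grab('side','pics/side1.png'); print(status.state()['eef_pos'])
def proj(c,X):
    f=200/np.tan(np.radians(c['vfov']/2)); p=(np.array(c['extrinsics'])@[*X,1])[:3]
    a=np.array([p[0],-p[1]]); r=np.hypot(*a); th=np.arctan2(r,-p[2]); return np.array([c['cx'],c['cy']])+a/r*th*f
print('pred bell',proj(c,(661,-149,65)),'tip',proj(c,(*status.state()['eef_pos'][:2],status.state()['eef_pos'][2]-19)))
k=cv2.resize(s[105:165,300:380],(533,400),interpolation=2)
o=np.zeros((600,800,3),np.uint8); o[:375,:600]=cv2.resize(im[:,:,::-1],(600,375)); o[380:,:293]=cv2.resize(cv2.cvtColor(k,4),(293,220)); cv2.imwrite('pics/w1v.png',o)
E
```

```text
[ 657.82705768 -143.57687857  137.26598271]
{'vfov': 65.706, 'cx': 320.804, 'cy': 200.952, 'extrinsics': [[0.256, 0.967, -0.002, -27.51], [-0.939, 0.248, -0.236, 657.145], [-0.228, 0.062, 0.972, -130.306], [0.0, 0.0, 0.0, 1.0]]}
[ 659.86588004 -144.43820269  141.40412419]
pred bell [317.34081502 222.98811496] tip [323.46191289 250.49142522]
```

View pics/w1v.png

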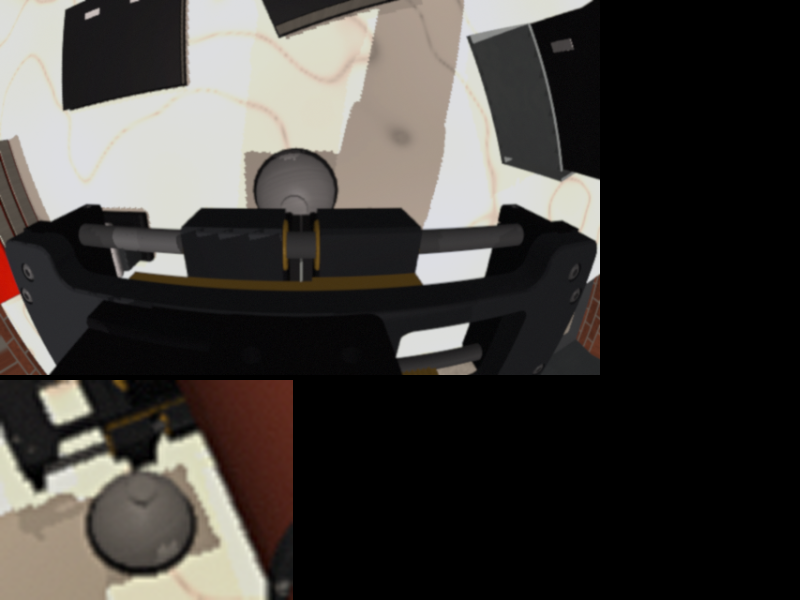

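The wrist view puts the plunger at about (315,220), against a prediction of (317,223), so the bell position agrees to about 1 mm. I'll go to just above it.

>>> servo_tool:
  moves:
    - [0,-0.0025,0.0013,0,0,0]
    - [0,-0.0025,0.0013,0,0,0]
    - [0.01,0,0,0,0,0]
    - [0.01,0,0,0,0,0]
    - [0.01,0,0,0,0,0]
    - [0.01,0,0,0,0,0]
    - [0.008,0,0,0,0,0]
    - [0.004,0,0,0,0,0]
    - [0,0,0,0,0,0]
    - [0,0,0,0,0,0]

```text
time_s: 4.2
eef_pos: [661.4, -150.1, 89.5]
tool_rot: [0.092, 0.701, -0.092, 0.701]
wrist_force: [0.1, -0.2, -0.3]
gripper_width: 0.001
```

>>> servo_tool:
  moves:
    - [0.001,0,0,0,0,0]
    - [0.001,0,0,0,0,0]
    - [0.001,0,0,0,0,0]
    - [0.001,0,0,0,0,0]
    - [0.001,0,0,0,0,0]
    - [0.001,0,0,0,0,0]
    - [0.001,0,0,0,0,0]
    - [0.001,0,0,0,0,0]
    - [0.001,0,0,0,0,0]
    - [0,0,0,0,0,0]

```text
time_s: 5.2
eef_pos: [661.3, -150.0, 80.3]
tool_rot: [0.092, 0.701, -0.092, 0.701]
wrist_force: [-0.7, 0.2, 3.5]
gripper_width: 0.005
```

>>> servo_tool:
  moves:
    - [0.0005,0,0,0,0,0]
    - [0.0005,0,0,0,0,0]
    - [0.0005,0,0,0,0,0]
    - [0.0005,0,0,0,0,0]
    - [0,0,0,0,0,0]
    - [0,0,0,0,0,0]
    - [0,0,0,0,0,0]
    - [0,0,0,0,0,0]
    - [0,0,0,0,0,0]
    - [0,0,0,0,0,0]

```text
time_s: 6.2
eef_pos: [661.3, -149.9, 78.3]
tool_rot: [0.092, 0.701, -0.092, 0.701]
wrist_force: [-0.7, -0.5, 4.6]
gripper_width: 0.007
```

>>> servo_tool:
  moves:
    - [-0.01,0,0,0,0,0]
    - [-0.02,0,0,0,0,0]
    - [-0.025,0,0,0,0,0]
    - [-0.025,0,0,0,0,0]
    - [-0.02,0,0,0,0,0]
    - [0,0.0035,-0.024,0,0,0]
    - [0,0.0035,-0.024,0,0,0]
    - [0,0.0035,-0.024,0,0,0]
    - [0,0.0035,-0.024,0,0,0]
    - [0,0.0035,-0.024,0,0,0]

```text
time_s: 7.2
eef_pos: [548.7, -102.0, 178.4]
tool_rot: [0.092, 0.701, -0.092, 0.701]
wrist_force: [0.7, 0.4, -0.1]
gripper_width: 0.005
```

>>> servo_tool:
  moves:
    - [0,0.0035,-0.024,0,0,0]
    - [0,0.0035,-0.024,0,0,0]
    - [0,0.0035,-0.024,0,0,0]
    - [0,0.0035,-0.024,0,0,0]
    - [0,0.0035,-0.024,0,0,0]
    - [0,0,0,0,0,0]
    - [0,0,0,0,0,0]
    - [0,0,0,0,0,0]
    - [0,0,0,0,0,0]
    - [0,0,0,0,0,0]

```text
time_s: 8.2
eef_pos: [438.6, -54.9, 178.2]
tool_rot: [0.092, 0.701, -0.092, 0.701]
wrist_force: [-0.8, -0.1, 0.0]
gripper_width: 0.005
```

```bash
python3 - <<'E'
from h import *
st=status.state();print(st['eef_pos'],st['joint_positions'].round(2),st['wrist_force'].round(1))
im,c=grab('wrist','pics/w2.png')
s,_=grab('top','pics/top2.png')
o=np.hstack([cv2.resize(im,(480,300)),s[180:300,265:385].repeat(2,0).repeat(2,1)[:300].copy() if 0 else cv2.resize(s[180:300,265:385],(300,300))])
cv2.imwrite('pics/w2v.png',o[:,:,::-1])
E
```

```text
[438.63504473 -54.87259115 178.17237001] [-0.66 -0.1   0.66  2.05  0.06  1.16  1.28] [-0.8 -0.1  0. ]
```

View pics/w2v.png

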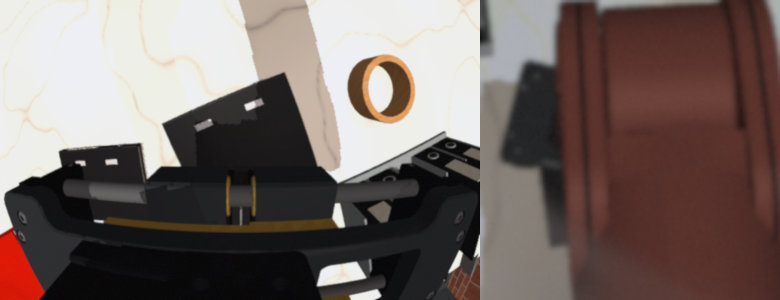

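The wrist view shows the thick binder under the hand, with its labels at about (273,166) and (337,139) full-scale. The row is off to the right and clear. I'll check the cover position from the labels, then descend.

```bash
python3 - <<'E'
from h import *
c=viewer.calibration('wrist')
for p in((273.3,166.7),(337.5,139)): print(onz(c,*p,42,True))
E
```

```text
[399.5 -91.5  42. ]
[390.3 -28.4  42. ]
```

>>> servo_tool:
  moves:
    - [0.01,0,-0.001,0,0,0]
    - [0.012,0,0,0,0,0]
    - [0.012,0,0,0,0,0]
    - [0.012,0,0,0,0,0]
    - [0.012,0,0,0,0,0]
    - [0.012,0,0,0,0,0]
    - [0.008,0,0,0,0,0]
    - [0.004,0,0,0,0,0]
    - [0,0,0,0,0,0]
    - [0,0,0,0,0,0]

```text
time_s: 9.3
eef_pos: [437.6, -54.3, 96.5]
tool_rot: [0.092, 0.701, -0.092, 0.701]
wrist_force: [0.3, 0.4, 0.6]
gripper_width: 0.002
```

>>> servo_tool:
  moves:
    - [0,0,0,0,0,0]
    - [0,0,0,0,0,0]
    - [0,0,0,0,0,0]
    - [0,0,0,0,0,0]
    - [0,0,0,0,0,0]
    - [0,0,0,0,0,0]
    - [0,0,0,0,0,0]
    - [0,0,0,0,0,0]
    - [0,0,0,0,0,0]
    - [0,0,0,0,0,0]

```text
time_s: 10.3
eef_pos: [437.3, -54.2, 96.3]
tool_rot: [0.092, 0.701, -0.092, 0.701]
wrist_force: [0.5, 0.9, 0.6]
gripper_width: 0.003
```

>>> servo_tool:
  moves:
    - [0,0,0,0,0,0]
    - [0,0,0,0,0,0]
    - [0,0,0,0,0,0]
    - [0,0,0,0,0,0]
    - [0,0,0,0,0,0]
    - [0,0,0,0,0,0]
    - [0,0,0,0,0,0]
    - [0,0,0,0,0,0]
    - [0,0,0,0,0,0]
    - [0,0,0,0,0,0]

```text
time_s: 11.3
eef_pos: [437.4, -54.2, 96.3]
tool_rot: [0.092, 0.701, -0.092, 0.701]
wrist_force: [0.7, -0.2, -0.3]
gripper_width: 0.004
```

>>> servo_tool:
  moves:
    - [0,0,0,0,0,0]
    - [0,0,0,0,0,0]
    - [0,0,0,0,0,0]
    - [0,0,0,0,0,0]
    - [0,0,0,0,0,0]
    - [0,0,0,0,0,0]
    - [0,0,0,0,0,0]
    - [0,0,0,0,0,0]
    - [0,0,0,0,0,0]
    - [0,0,0,0,0,0]

```text
time_s: 12.3
eef_pos: [437.3, -54.2, 96.3]
tool_rot: [0.092, 0.701, -0.092, 0.701]
wrist_force: [0.4, -0.4, -1.1]
gripper_width: 0.009
```

>>> servo_tool:
  moves:
    - [-0.01,0,0,0,0,0]
    - [-0.02,0,0,0,0,0]
    - [-0.02,0,0,0,0,0]
    - [-0.02,0,0,0,0,0]
    - [-0.02,0,0,0,0,0]
    - [-0.02,0,0,0,0,0]
    - [-0.02,0,0,0,0,0]
    - [-0.02,0,0,0,0,0]
    - [-0.02,0,0,0,0,0]
    - [-0.01,0,0,0,0,0]

```text
time_s: 13.3
eef_pos: [437.8, -54.5, 278.5]
tool_rot: [0.092, 0.7, -0.091, 0.702]
wrist_force: [0.2, 0.1, -0.8]
gripper_width: 0.004
```

>>> servo_tool:
  moves:
    - [0,0.029,0.0092,0,0,0]
    - [0,0.029,0.0092,0,0,0]
    - [0,0.029,0.0092,0,0,0]
    - [0,0.029,0.0092,0,0,0]
    - [0,0.029,0.0092,0,0,0]
    - [0,0.029,0.0092,0,0,0]
    - [0,0.029,0.0092,0,0,0]
    - [0,0.029,0.0092,0,0,0]
    - [0,0.029,0.0092,0,0,0]
    - [0,0.029,0.0092,0,0,0]

```text
time_s: 14.3
eef_pos: [601.1, 203.5, 276.0]
tool_rot: [0.091, 0.701, -0.092, 0.701]
wrist_force: [0.0, -0.5, -1.0]
gripper_width: 0.004
```

>>> servo_tool:
  moves:
    - [0,0,0,0,0,0]
    - [0,0,0,0,0,0]
    - [0,0,0,0,0,0]
    - [0,0,0,0,0,0]
    - [0,0,0,0,0,0]
    - [0,0,0,0,0,0]
    - [0,0,0,0,0,0]
    - [0,0,0,0,0,0]
    - [0,0,0,0,0,0]
    - [0,0,0,0,0,0]

```text
time_s: 15.3
eef_pos: [600.8, 202.4, 276.2]
tool_rot: [0.092, 0.701, -0.092, 0.701]
wrist_force: [-0.0, 0.1, 0.1]
gripper_width: 0.004
```

```bash
python3 - <<'E'
from h import *
print(status.state()['eef_pos'])
im,c=grab('wrist','pics/w3.png')
f=200/np.tan(np.radians(c['vfov']/2))
def proj(X):
    p=(np.array(c['extrinsics'])@[*X,1])[:3]
    a=np.array([p[0],-p[1]]); r=np.hypot(*a); return np.array([c['cx'],c['cy']])+a/r*np.arctan2(r,-p[2])*f
v=im[:,:,::-1].copy()
# predicted slot-edge corners and centre from the earlier measurement
for X in [(661.8,241.9,173),(670.3,183,173),(543.5,167.6,173),(532.3,226,173),(602,203.5,173)]:
    p=proj(X); print(X,p.round(1)); cv2.circle(v,tuple(int(i) for i in p.round()),4,(0,0,255),1)
cv2.imwrite('pics/w3v.png',v)
E
```

```text
[600.76751374 202.39075341 276.22133667]
(661.8, 241.9, 173) [383.5 258.9]
(670.3, 183, 173) [321.7 282.8]
(543.5, 167.6, 173) [263.2 150. ]
(532.3, 226, 173) [329.8 117.2]
(602, 203.5, 173) [324.7 206.8]
```

View pics/w3v.png

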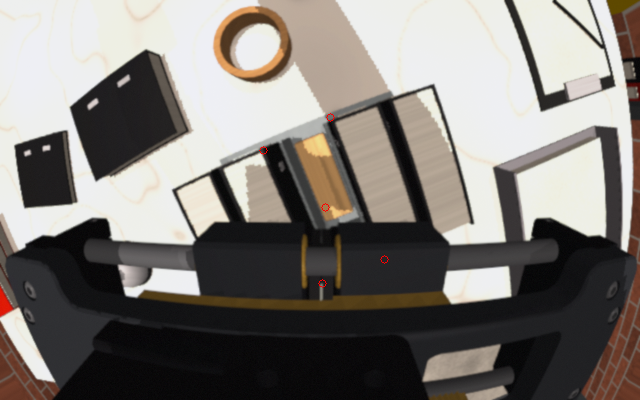

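The wrist view shows the slot's near corners at about (331,118) and (265,150), on the predicted marks, so the slot position is confirmed. I'll descend to 35 mm above the tops.

>>> servo_tool:
  moves:
    - [0.008,0.001,0.001,0,0,0]
    - [0.01,0,0,0,0,0]
    - [0.01,0,0,0,0,0]
    - [0.01,0,0,0,0,0]
    - [0.008,0,0,0,0,0]
    - [0.003,0,0,0,0,0]
    - [0,0,0,0,0,0]
    - [0,0,0,0,0,0]
    - [0,0,0,0,0,0]
    - [0,0,0,0,0,0]

```text
time_s: 16.35
eef_pos: [602.2, 203.2, 227.7]
tool_rot: [0.092, 0.701, -0.091, 0.701]
wrist_force: [-0.7, 0.3, -0.0]
gripper_width: 0.007
```

>>> servo_tool:
  moves:
    - [0,0,0,0,0,0]
    - [0,0,0,0,0,0]
    - [0,0,0,0,0,0]
    - [0,0,0,0,0,0]
    - [0,0,0,0,0,0]
    - [0,0,0,0,0,0]
    - [0,0,0,0,0,0]
    - [0,0,0,0,0,0]
    - [0,0,0,0,0,0]
    - [0,0,0,0,0,0]

```text
time_s: 17.35
eef_pos: [602.0, 203.1, 227.3]
tool_rot: [0.092, 0.701, -0.092, 0.701]
wrist_force: [-0.1, 0.5, -1.0]
gripper_width: 0.008
```

>>> servo_tool:
  moves:
    - [0,0,0,0,0,0]
    - [0,0,0,0,0,0]
    - [0,0,0,0,0,0]
    - [0,0,0,0,0,0]
    - [0,0,0,0,0,0]
    - [0,0,0,0,0,0]
    - [0,0,0,0,0,0]
    - [0,0,0,0,0,0]
    - [0,0,0,0,0,0]
    - [0,0,0,0,0,0]

```text
time_s: 18.35
eef_pos: [602.0, 203.1, 227.3]
tool_rot: [0.092, 0.701, -0.092, 0.701]
wrist_force: [0.8, -0.3, 0.1]
gripper_width: 0.004
```

>>> servo_tool:
  moves:
    - [0,0,0,0,0,0]
    - [0,0,0,0,0,0]
    - [0,0,0,0,0,0]
    - [0,0,0,0,0,0]
    - [0,0,0,0,0,0]
    - [0,0,0,0,0,0]
    - [0,0,0,0,0,0]
    - [0,0,0,0,0,0]
    - [0,0,0,0,0,0]
    - [0,0,0,0,0,0]

```text
time_s: 19.35
eef_pos: [602.0, 203.1, 227.3]
tool_rot: [0.092, 0.701, -0.092, 0.701]
wrist_force: [0.6, 0.8, 0.5]
gripper_width: 0.004
```

```bash
python3 -c "
from station import bot; print(bot.sign_off())"
```

```text
the job is handed in; nothing more can be done
None
```

I rang the bell, pointed at the thick binder, then pointed at the rack's empty slot, and handed the job in still pointing there at about 19 s. The sign-off gave no verdict.

- **Bell:** I pressed the plunger with the closed fingertips, reaching 4.6 N and about 5.7 mm of travel (0.004 m is enough to ring). I inferred the ring from that force and travel; nothing reported it directly.
- **Thick binder:** The fingertips held about 35 mm above the middle of its cover, at (437, -54), for 3 s. There was no contact force beyond about 1 N of sensor noise. The hand never passed over the slim binder.
- **Empty slot:** The fingertips finished about 35 mm above the tops of the row, over the middle slot at (602, 203). They had been steady there for 3 s with forces at noise level.

**Checks:** The wrist camera agreed with the first measurements to about 1–2 mm at the bell and the thick binder. At the slot, the near corners fell on their predicted marks by eye.

**One disagreement:** Two-view heights read about 14 mm too high on both binders. I used the height difference between them (about 25 mm) and the given sizes to tell thick from slim, and the given heights for positions.

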